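Find the tin with the mixing ball and hold it out

TASK

Slide the red knob of the caddy's transport lock all the way to its end stop so that the three tins come free, then lift the tins one at a time and shake them briskly several times back and forth along their length until you find the one in which a ball rattles. Stand each silent tin you took back upright in the place it came from, and finish holding the rattling tin still and level in the gripper, centred over the round cork mat at the front and at least 10 cm above it: do not put it down. Leave the cup, the bottle and the brush alone.

Things in the scene. Friction and masses are not known exactly. Their poses are not given: they have to be found in the camera images.
- caddy: wooden tin caddy fixed to the table, floor 10 mm thick, x -85 to +115 mm, y -200 to +200. Origin: on the table under the middle tin's place; x to the far side, y along the row, z up; yaw within 0.15 rad. Felt places for the tins at x = 0, y = -110, 0, +110 mm. Along the far side, x = 95 mm, a rail 76 mm high between two end posts carries the lock bar
- lock (a joint): travel of the transport lock in m along the caddy's +y: 0 to 0.055 (end stop, unlocked). Starts at 0 to 0.015 with a dark steel tab over the far top end of each tin (tabs 77 to 83 mm above the table, 30 mm wide, reaching in to the caddy's x = 58 mm). At the end stop the tabs lie between the tins. About 1.5 N of friction; stays where left
- lock_knob (a point): centre of the top of the lock's red square knob, 24 by 24 mm, 32 mm tall (its top 115 mm above the table), standing on the lock bar (22 mm wide in x, its top 83 mm above the table). Axes as the caddy's; push or pull it along +y
- tin_a: one of three identical oblong sealed tins, teal lid, white and orange band: 140 mm long (its x), 56 wide (its y), 64 high. Origin: centre of its underside, z up. It stands on the caddy's floor, 10 mm above the table, long axis within 0.06 rad of the caddy's x. Any one of the three, never told which, holds the ball
- tin_b: second tin, same as tin_a. Empty tins weigh 150 to 600 g, differently in every run, so weight tells nothing. The ball, in one of the three, is loose, steel, 36 mm across, 190 g; it can run 47 mm either way from the middle along the tin's length, 5 mm sideways, 18 mm up
- tin_c: third tin, same as tin_a. Shaken along its length, the tin with the ball jolts the wrist as the ball strikes the ends; after a brisk stroke the ball stays near an end of the level tin and (it rolls only beyond some 8 degrees of tilt) and shifts the balance by up to 0.09 N m either way; a silent tin's balance stays put
- mat: round cork mat with an orange ring, diameter 90 mm, 2 mm thick, fixed on the table beyond the caddy. Origin: centre of its underside
- cup: bystander: white open cup, diameter 76 mm, 85 mm high, origin under its centre; leave it alone
- bottle: bystander: blue bottle with an orange cap, diameter 52 mm, 150 mm high, origin under its centre; leave it alone
- brush: bystander: paint brush 170 mm long lying on the table along its own x; leave it alone
There are look-alikes about, which are no part of the job. What is meant by the mat is not pink, and is the larger of those in its own colour.

How it is judged:
By the outcome, as a careful person would: the job done as asked, in the order asked, and still so for the second after the job is handed in, while the arm keeps its last pose, push and grip.
It also fails if it takes over 72 s, if anything falls off the work surface, if the arm or the gripper's body presses on something with over 40 N, if the wrist force passes 120 N, or if a joint passes its speed limit or range.

ROBOT

A 7-joint arm with a two-finger parallel gripper is mounted at the origin on the work surface. World frame = base frame: x ahead of the robot, y to its left, z up, the work surface at z = 0. Lengths are in m, angles in rad, forces in N, time in s.
With the tool pointing down it reaches from about 0.35 to 0.9 m from the base axis. Payload 8.1 kg.
Tool frame: the origin (TCP) lies midway between the tips of the shut fingers; the grasp point (between the pads) lies 19 mm behind it; z points along the fingers, y is the line along which they close (so a half turn about z gives the same grasp; the last joint's range is limited). The gripper opens to 92 mm and grips with 3 to 60 N. Pads are 19 mm wide; open, the fingers measure 130 mm over their backs; the gripper's body (75 mm by 190 mm) begins 47 mm behind the grasp point.
Start: joints at [-1.442, 0.434, 0.025, 1.573, -0.012, 1.134, -0.075], TCP at [0.144, 0.608, 0.227] pointing down, gripper open.
Joint ranges: [-2.62, 2.62], [-0.44, 2.09], [-1.27, 1.32], [0.08, 2.57], [-1.32, 4.46], [0.12, 2], [-2.74, 2.74]. Speed limits (rad/s): [2.22, 2.22, 3.01, 3.01, 3.14, 3.14, 3.14].

INTERFACE

Orientations are given as a 3x3 rotation matrix whose columns are the frame's x, y, z axes.
In Python, from cell import status, vision, order, spotter gives the robot as it stands.
- The arm moves only by the shell command python3 -m creep 'ROWS' [OPENING] [FORCE]. ROWS is JSON, a list of rows, each a list of 4 numbers: the shift along the tool's x, y, z normalised to -1 to 1, where 1 is 200 mm, then the turn about the tool's z normalised to -1 to 1, where 1 is 2 rad. A call has 1 to 5 rows; each row shifts and turns the commanded pose from where the row before left it, along the tool's axes as they then stand; what a row does not reach is not made up. A row lasts 1/12 s, in which the tool goes at most 41.7 mm and 7.16 degrees, less where a joint would pass 70% of its speed; a pose out of reach is approached as far as the arm can. A call with a number of a shift or a turn outside -1 to 1 is refused whole. A call with a gripper value outside its range is refused whole. OPENING is the opening, from 0 (shut) to 1 (fully open), set as the call begins (- or left out, the last holds). The fingers move at their own pace and stop on an object; FORCE is the grip in N (left out, the last holds). Time passes only in rows, so rows that do not move let the fingers close. It gives the time, the measured TCP pose, the force, the opening and the grip force at its end, in the units of the state.
- status.get_state(): the state, without advancing time (a new reading comes with each control period).
- vision.snapshot(name): name is "side" or "top" or "wrist"; returns the picture (420x560x3 uint8, red, green, blue); there is no depth.
- vision.camera_info(name): a dict with "mtx" (3x3 intrinsics, pixels), "k1" (the pictures are not rectified: a ray, as slopes to the right and down, at radius r is drawn at 1 + k1 r^2 times it, then the intrinsics apply), "R" (3x3) and "t" (3): a world point X has camera coordinates R X + t. Camera axes: x right, y down, z forward; pixel columns grow to the right and rows downward; lengths in m; the calibration is good to about 2 mm. A picture is of the moment at which its call begins: read the wrist's pose just before it. camera_info takes no time and is no camera call; for the wrist camera it gives the pose at the moment of the call.
- order.close_job(): hands the job in; it is judged then, once.
Trained networks look in the newest picture that a camera, given by its name, has taken for a name from the list of things; names that differ only in an ending like _2 or _b are one class to them, and where a whole thing is asked for, a point or a joint stands for the part that bears it (a point fixed in the world has none). Each returns a list of dicts, best first, with "confidence" (0 to 1); they miss things now and then, are a little off and sometimes report something else, mostly with a low value. They report only what shows in the picture. A call takes as long as a camera call. They do not tell look-alikes from the thing itself.
- spotter.regions_of(camera, thing): "region" (420x560 bool, what is visible of it) and "pixel" ([column, row] in pixels, amid what is visible of it).
The state is a dict: "clock": time; "joint_positions": joint angles; "qvel": joint speeds; "tau": joint torques, N m; "eef_pos": TCP position; "ee_rot": TCP orientation; "wrist_force": force on the tool from outside, world axes, zero at the start; "torque": the same for the moment, N m; "opening": opening from 0.0 (shut) to 1.0 (fully open); "grasp_force": force on a finger pad.
Only numpy, scipy, OpenCV 4.12 (cv2) and the standard library are available. Lean on these libraries where they do the work, as an engineer would, in place of code of your own. Each camera call takes 0.05 s, during which the arm holds its last target. There are 200 camera calls.

## Working session

There is one attempt and no reset: what is moved stays moved. The work goes in short steps, Python scripts to look and compute and a shell command to move; the robot and the scene stay as the last step left them, time stands still between calls to the robot, and variables do not carry over. Pictures are saved under pics/ and viewed, at most 10 in all, crops included, and the job is handed in when it is done.

```bash
ls; mkdir -p pics
python3 - <<'E'
from cell import status, vision, order, spotter
import cv2,numpy as np
s=status.get_state();print({k:np.round(v,3).tolist() for k,v in s.items()})
for n in("top","side"):
    im=vision.snapshot(n);cv2.imwrite(f"pics/{n}0.png",im[...,::-1])
    for t in("tin_a","lock_knob","mat","caddy","cup","bottle","brush"):
        print(n,t,[(np.round(d["pixel"]).tolist(),round(d["confidence"],2),int(d["region"].sum())) for d in spotter.regions_of(n,t)])
E
```

```text
pics
{'clock': 0.0, 'joint_positions': [-1.442, 0.435, 0.025, 1.574, -0.012, 1.134, -0.075], 'qvel': [0.0, 0.0, -0.001, 0.001, 0.0, -0.001, -0.0], 'tau': [-0.001, -66.786, 0.985, -31.446, -0.061, 0.043, 0.0], 'eef_pos': [0.144, 0.608, 0.226], 'ee_rot': [[-0.973, 0.23, -0.0], [0.23, 0.973, -0.002], [-0.0, -0.002, -1.0]], 'wrist_force': [0.058, 0.974, -0.801], 'torque': [0.047, 0.025, -0.069], 'grasp_force': 0.0, 'opening': 1.003}
top tin_a [([301.0, 226.0], 0.83, 1015), ([218.0, 223.0], 0.77, 1159), ([257.0, 225.0], 0.58, 1120)]
top lock_knob [([252.0, 194.0], 0.87, 1043)]
top mat [([354.0, 148.0], 0.9, 730), ([312.0, 156.0], 0.66, 737), ([390.0, 158.0], 0.64, 350)]
top caddy [([269.0, 211.0], 0.56, 6449)]
top cup [([444.0, 176.0], 0.73, 793), ([252.0, 192.0], 0.24, 1103)]
top bottle [([138.0, 149.0], 0.56, 467)]
top brush [([135.0, 262.0], 0.55, 614)]
side tin_a [([295.0, 257.0], 0.88, 2029), ([290.0, 295.0], 0.62, 2223), ([252.0, 257.0], 0.3, 1289)]
side lock_knob [([253.0, 257.0], 0.69, 1295), ([223.0, 186.0], 0.37, 515)]
side mat [([223.0, 189.0], 0.9, 608), ([236.0, 160.0], 0.64, 221), ([221.0, 216.0], 0.56, 595), ([252.0, 250.0], 0.29, 1132)]
side caddy []
side cup [([267.0, 122.0], 0.8, 744), ([224.0, 185.0], 0.48, 559)]
side bottle [([167.0, 377.0], 0.69, 1211)]
side brush [([344.0, 407.0], 0.89, 723)]
```

Run:
```python
import cv2
im=cv2.imread("pics/top0.png");cv2.imwrite("pics/top0c.png",cv2.resize(im[110:300,90:490],(800,380),interpolation=cv2.INTER_CUBIC))
```

```text
(no output)
```

View pics/top0c.png

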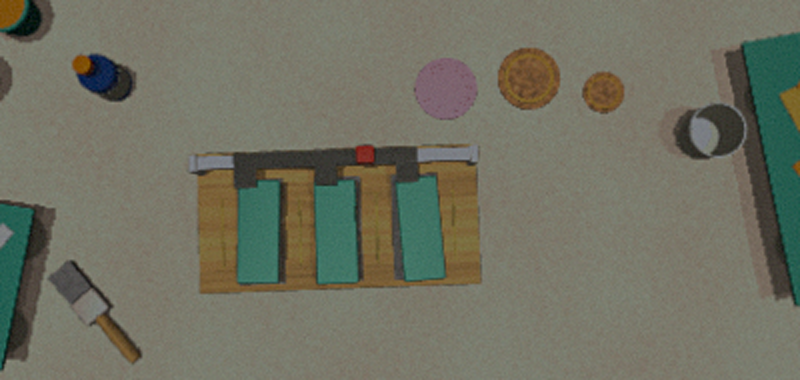

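View pics/side0.png

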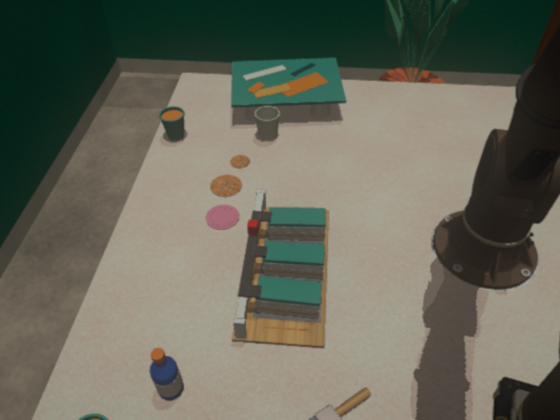

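Top view: the caddy is in the middle, with the knob at (272,187) in full-image pixels. The mat is the larger cork disc at (354,149), next to the pink disc and the small cork one. Now I'll compute metric positions.

```bash
cat > h.py <<'E'
import cv2,numpy as np
from cell import status, vision, order, spotter
def back(ci,uv,z):
    uv=np.asarray(uv,float).reshape(-1,1,2)
    n=cv2.undistortPoints(uv,np.array(ci["mtx"]),np.array([ci["k1"],0,0,0,0.])).reshape(-1,2)
    R=np.array(ci["R"]);t=np.array(ci["t"]);c=-R.T@t
    d=np.c_[n,np.ones(len(n))]@R
    return c+d*((z-c[2])/d[:,2])[:,None]
def proj(ci,X):
    r,_=cv2.Rodrigues(np.array(ci["R"]))
    return cv2.projectPoints(np.asarray(X,float).reshape(-1,1,3),r,np.array(ci["t"],float),np.array(ci["mtx"]),np.array([ci["k1"],0,0,0,0.]))[0].reshape(-1,2)
E
python3 - <<'E'
from h import *
im=cv2.imread("pics/top0.png");ci=vision.camera_info("top")
print("cam",np.round(-np.array(ci["R"]).T@ci["t"],3))
hsv=cv2.cvtColor(im,cv2.COLOR_BGR2HSV)
H,S,V=[hsv[...,i].astype(int) for i in range(3)]
red=((H<6)|(H>174))&(S>140)&(V>60)
teal=(H>65)&(H<95)&(S>70)&(V>60)
for nm,m,z in(("red",red,.115),("teal",teal,.074)):
    n,l,st,c=cv2.connectedComponentsWithStats(m.astype(np.uint8))
    for i in range(1,n):
        x,y,w,h,a=st[i]
        if a<25 or not(180<x+w/2<340 and 160<y+h/2<270):continue
        pts=np.argwhere(l==i)[:,::-1]
        W=back(ci,pts,z)[:,:2]
        (cx,cy),wh,an=cv2.minAreaRect((W*1000).astype(np.float32))
        print(nm,c[i].round(1),a,"mean",W.mean(0).round(4),"rect",round(cx,1),round(cy,1),np.round(wh,1),round(an,1))
# caddy front edge corners (z=.01), crop coordinates -> full
cor=np.array([[201,292],[481,282]])/2+[90,110]
print("caddy near corners",back(ci,cor,.01).round(4))
print("posts", back(ci,np.array([[193,163],[476,154]])/2+[90,110],.076).round(4))
print("mat",back(ci,[[354.3,148.8]],.002).round(4))
for t,px,z in(("cup",(447,175),.04),("bottle",(132,143),.14),("brush",(135,262),.01)):print(t,back(ci,[px],z).round(3))
E
```

```text
cam [0.439 0.029 1.356]
red [272.  186.8] 77 mean [0.5683 0.0677] rect 567.9 67.6 [21.1 21.2] 88.6
teal [299.7 224.3] 1035 mean [ 0.4685 -0.0038] rect 469.9 -3.4 [139.5  55.8] 3.7
teal [219.  226.1] 1032 mean [0.4695 0.2154] rect 471.2 215.5 [ 54.4 138.6] 88.9
teal [257.7 226.2] 1042 mean [0.4665 0.1104] rect 468.1 110.5 [138.8  56.1] 0.4
caddy near corners [[ 0.3883  0.307   0.01  ]
 [ 0.392  -0.0904  0.01  ]]
posts [[ 0.5658  0.3018  0.076 ]
 [ 0.5678 -0.0834  0.076 ]]
mat [[ 0.6837 -0.169   0.002 ]]
cup [[ 0.596 -0.417  0.04 ]]
bottle [[0.689 0.427 0.14 ]]
brush [[0.376 0.464 0.01 ]]
```

```bash
python3 -m creep '[[0,0,0,-0.058],[0,0,0,-0.058],[-0.125,-0.159,0,0],[-0.125,-0.159,0,0],[-0.125,-0.159,0,0]]' 0.6
python3 -m creep '[[-0.125,-0.159,0,0],[-0.125,-0.159,0,0],[-0.125,-0.159,0,0],[-0.125,-0.159,0,0],[-0.125,-0.159,0,0]]'
python3 -m creep '[[-0.125,-0.159,0,0],[-0.125,-0.159,0,0],[-0.125,-0.159,0,0],[-0.125,-0.159,0,0],[-0.125,-0.159,0,0]]'
```

```text
clock: 1.22
eef_pos: [0.219, 0.5119, 0.2265]
ee_rot: [[-1.0, -0.002, 0.0], [-0.002, 1.0, 0.0], [-0.0, 0.0, -1.0]]
wrist_force: [1.0, -0.4, 0.3]
opening: 0.685
grasp_force: 0.0
clock: 1.63
eef_pos: [0.3445, 0.3522, 0.227]
ee_rot: [[-1.0, -0.0, 0.0], [-0.0, 1.0, 0.001], [-0.0, 0.001, -1.0]]
wrist_force: [0.8, 0.8, -0.2]
opening: 0.6
grasp_force: 0.0
clock: 2.05
eef_pos: [0.4696, 0.1932, 0.2271]
ee_rot: [[-1.0, -0.0, 0.001], [-0.0, 1.0, 0.001], [-0.001, 0.001, -1.0]]
wrist_force: [1.1, 0.2, -0.1]
opening: 0.603
grasp_force: 0.0
```

```bash
python3 -m creep '[[-0.123,-0.157,0,0],[-0.123,-0.157,0,0],[-0.123,-0.157,0,0],[-0.123,-0.157,0,0],[0,0,0,0]]'
python3 - <<'E'
from h import *
ci=vision.camera_info("wrist");im=vision.snapshot("wrist");cv2.imwrite("pics/w1.png",im[...,::-1])
print([(d["pixel"],d["confidence"],back(ci,[d["pixel"]],.115)) for d in spotter.regions_of("wrist","lock_knob")])
E
```

```text
clock: 2.47
eef_pos: [0.571, 0.0606, 0.2271]
ee_rot: [[-1.0, 0.01, 0.003], [0.009, 1.0, -0.004], [-0.003, -0.004, -1.0]]
wrist_force: [-0.4, -1.6, 0.5]
opening: 0.601
grasp_force: 0.0
[([347.9, 191.7], 0.9, array([[0.55497636, 0.11566546, 0.115     ]]))]
```

View pics/w1.png

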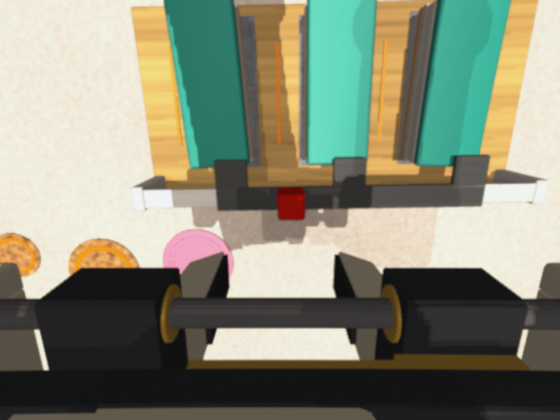

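The wrist view shows the knob's top at about (291,199), with the three tabs over the tin ends, so the lock is still on.

Run:
```python
from h import *
ci=vision.camera_info("wrist");s=status.get_state();print(s["eef_pos"])
im=cv2.imread("pics/w1.png");hsv=cv2.cvtColor(im,cv2.COLOR_BGR2HSV).astype(int)
m=((hsv[...,0]<6)|(hsv[...,0]>174))&(hsv[...,1]>140)
m[:180]=0;m[230:]=0
p=np.argwhere(m)[:,::-1];print(p.min(0),p.max(0))
print(back(ci,[[291,197],[278,188],[304,188],[215,205],[483,205]],.115).round(4)[:3],back(ci,[[215,207],[483,204]],.083).round(4))
print("tin far ends",back(ci,[[193,165],[250,163],[309,164],[371,163],[417,164],[475,165]],.074).round(4))
```

```text
[0.5676974  0.06744579 0.22654926]
[277 187] [305 219]
[[0.5553 0.0755 0.115 ]
 [0.5475 0.0646 0.115 ]
 [0.5476 0.0862 0.115 ]] [[0.5726 0.0047 0.083 ]
 [0.5705 0.2558 0.083 ]]
tin far ends [[ 0.5342 -0.0153  0.074 ]
 [ 0.5325  0.0381  0.074 ]
 [ 0.5336  0.0933  0.074 ]
 [ 0.5329  0.1512  0.074 ]
 [ 0.534   0.194   0.074 ]
 [ 0.5353  0.2476  0.074 ]]
```

```bash
python3 -m creep '[[0,0,0.17,0],[0,0,0.17,0],[0,0,0.17,0],[0,0,0.165,0],[0,0,0,0]]'
python3 -m creep '[[0,0,0,0],[0,0,0,0],[0,0,0,0],[0,0,0,0]]' 0 20
```

```text
clock: 2.98
eef_pos: [0.5622, 0.0709, 0.0863]
ee_rot: [[-1.0, -0.003, -0.01], [-0.003, 1.0, -0.001], [0.01, -0.001, -1.0]]
wrist_force: [-1.7, 0.7, 0.3]
opening: 0.602
grasp_force: 0.0
clock: 3.32
eef_pos: [0.5684, 0.0699, 0.0939]
ee_rot: [[-1.0, -0.0, 0.003], [-0.0, 1.0, 0.001], [-0.003, 0.001, -1.0]]
wrist_force: [-0.3, 0.5, 0.4]
opening: 0.359
grasp_force: 0.0
```

```bash
python3 -m creep '[[0,0,0,0],[0,0,0,0],[0,0,0,0]]' 0 20
python3 -m creep '[[0,0.05,0,0],[0,0.05,0,0],[0,0.05,0,0],[0,0.05,0,0],[0,0,0,0]]'
```

```text
clock: 3.57
eef_pos: [0.568, 0.0695, 0.0931]
ee_rot: [[-1.0, -0.0, 0.002], [-0.0, 1.0, 0.001], [-0.002, 0.001, -1.0]]
wrist_force: [-1.9, -0.1, 8.7]
opening: 0.261
grasp_force: 20.0
clock: 3.98
eef_pos: [0.5676, 0.112, 0.0931]
ee_rot: [[-1.0, -0.003, 0.002], [-0.003, 1.0, 0.002], [-0.002, 0.002, -1.0]]
wrist_force: [-2.3, 1.9, 9.9]
opening: 0.259
grasp_force: 20.0
```

```bash
python3 -m creep '[[0,0.02,0,0],[0,0.02,0,0],[0,0,0,0]]'
python3 -m creep '[[0,0.02,0,0],[0,0.01,0,0],[0,0,0,0]]'
```

```text
clock: 4.23
eef_pos: [0.5676, 0.1131, 0.093]
ee_rot: [[-1.0, 0.003, 0.001], [0.003, 1.0, -0.004], [-0.001, -0.004, -1.0]]
wrist_force: [-2.1, -12.3, 12.1]
opening: 0.26
grasp_force: 20.0
clock: 4.48
eef_pos: [0.5677, 0.1132, 0.0929]
ee_rot: [[-1.0, 0.007, 0.0], [0.007, 1.0, -0.01], [-0.0, -0.01, -1.0]]
wrist_force: [-3.6, -28.1, 13.8]
opening: 0.26
grasp_force: 20.0
```

```bash
python3 -m creep '[[0,-0.05,0,0],[0,0,0,0]]'
python3 -m creep '[[0,0,0,0],[0,0,0,0],[0,0,0,0],[0,0,0,0]]' 1
python3 -m creep '[[0,0,-0.2,0],[0,0,-0.2,0],[0,0,-0.2,0],[0.1,0,-0.1,0],[0.18,0,0,0]]'
python3 -m creep '[[0.2,0,0,0],[0,0,0,0],[0,0,0,0],[0,0,0,0]]'
python3 - <<'E'
from h import *
ct=vision.camera_info("top");it=vision.snapshot("top");cv2.imwrite("pics/t2.png",it[...,::-1])
s=status.get_state();print(s["eef_pos"],s["torque"],s["wrist_force"])
ci=vision.camera_info("wrist");im=vision.snapshot("wrist");cv2.imwrite("pics/w2.png",im[...,::-1]);print("cam",-np.array(ci["R"]).T@ci["t"])
hsv=cv2.cvtColor(im[...,::-1].copy(),cv2.COLOR_BGR2HSV).astype(int)
m=(hsv[...,0]>70)&(hsv[...,0]<95)&(hsv[...,1]>100)&(hsv[...,2]>60)
n,l,st,c=cv2.connectedComponentsWithStats(m.astype(np.uint8))
for i in range(1,n):
    if st[i][4]<2000:continue
    W=back(ci,np.argwhere(l==i)[:,::-1],.074)[:,:2]
    print(st[i],cv2.minAreaRect((W*1000).astype(np.float32)))
E
```

```text
clock: 4.65
eef_pos: [0.5677, 0.1103, 0.0929]
ee_rot: [[-1.0, 0.003, 0.001], [0.003, 1.0, -0.001], [-0.001, -0.001, -1.0]]
wrist_force: [-0.9, -1.3, 7.0]
opening: 0.256
grasp_force: 20.0
clock: 4.98
eef_pos: [0.567, 0.1138, 0.0917]
ee_rot: [[-1.0, -0.001, -0.0], [-0.001, 1.0, 0.0], [0.0, 0.0, -1.0]]
wrist_force: [-0.4, 1.3, -0.1]
opening: 0.501
grasp_force: 0.0
clock: 5.4
eef_pos: [0.5157, 0.114, 0.2365]
ee_rot: [[-1.0, 0.001, 0.01], [0.001, 1.0, 0.002], [-0.01, 0.002, -1.0]]
wrist_force: [-0.1, 0.7, -0.2]
opening: 0.862
grasp_force: 0.0
clock: 5.73
eef_pos: [0.4716, 0.1137, 0.2321]
ee_rot: [[-1.0, -0.001, 0.001], [-0.001, 1.0, 0.001], [-0.001, 0.001, -1.0]]
wrist_force: [1.0, 0.1, 0.9]
opening: 0.998
grasp_force: 0.0
[0.47211978 0.11367094 0.2320441 ] [-0.05791238  0.02651115  0.0600753 ] [-0.52522503  0.40979922 -0.70679339]
cam [0.39393874 0.11313382 0.38912348]
[ 121  121   80  141 7915] ((469.1615905761719, -1.5154609680175781), (138.70700073242188, 56.741455078125), 3.6049118041992188)
[ 249  120   59  139 7724] ((467.5245361328125, 111.2743148803711), (137.86521911621094, 54.77668762207031), 0.7181481122970581)
[ 351  123   74  139 7786] ((470.73382568359375, 214.98147583007812), (56.67402648925781, 138.55899047851562), 88.5005874633789)
```

View pics/w2.png

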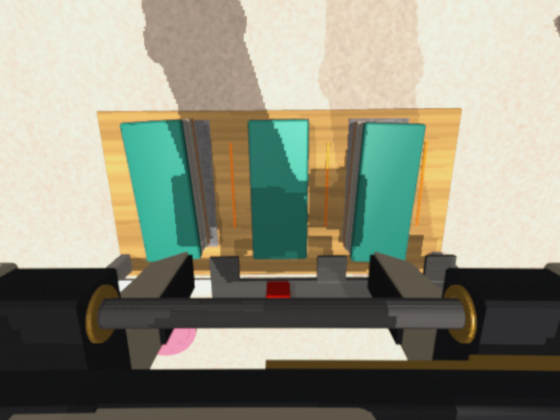

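Run:
```python
from h import *
ci=vision.camera_info("wrist")
print(back(ci,[[211,262],[240,262],[317,262],[346,262],[426,262],[455,262]],.083).round(4))
print(back(ci,[[266,282],[290,282]],.115).round(4))
hsv=cv2.cvtColor(cv2.imread("pics/t2.png"),cv2.COLOR_BGR2HSV).astype(int)
m=((hsv[...,0]<6)|(hsv[...,0]>174))&(hsv[...,1]>140)&(hsv[...,2]>60)
p=np.argwhere(m)[:,::-1];p=p[(p[:,0]>180)&(p[:,0]<340)&(p[:,1]>160)&(p[:,1]<270)]
print(p.mean(0) if len(p) else 0,len(p))
if len(p):print(back(vision.camera_info("top"),[p.mean(0)],.115))
im=cv2.imread("pics/w2.png")[240:320,180:480];cv2.imwrite("pics/w2c.png",cv2.resize(im,(800,213),interpolation=cv2.INTER_CUBIC))
```

```text
[[0.5367 0.0424 0.083 ]
 [0.5368 0.0717 0.083 ]
 [0.5367 0.1497 0.083 ]
 [0.5367 0.179  0.083 ]
 [0.5364 0.2594 0.083 ]
 [0.5363 0.2883 0.083 ]]
[[0.542  0.0994 0.115 ]
 [0.542  0.1216 0.115 ]]
[259.21428571 185.42857143] 14
[[0.57295847 0.10130352 0.115     ]]
```

View pics/w2c.png

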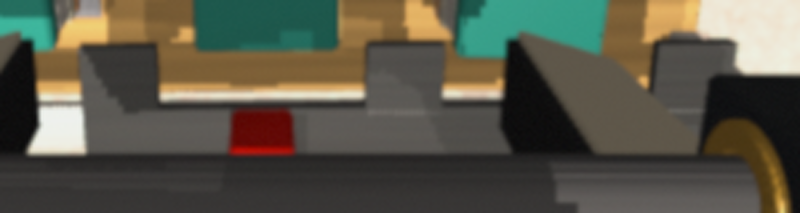

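```bash
python3 -m creep '[[-0.2,0.05,0,0],[-0.2,0.05,0,0],[-0.08,0.01,0.15,0],[0,0,0.18,0],[0,0,0.18,0]]'
python3 -m creep '[[0,0,0.18,0],[0,0,0,0],[0,0,0,0]]'
python3 -m creep '[[0,0.03,0,0],[0,0.03,0,0],[0,0.02,0,0],[0,0,0,0]]'
```

```text
clock: 6.25
eef_pos: [0.5699, 0.1354, 0.1281]
ee_rot: [[-1.0, 0.001, 0.002], [0.001, 1.0, -0.0], [-0.002, -0.0, -1.0]]
wrist_force: [-0.3, -0.1, 0.3]
opening: 0.999
grasp_force: 0.0
clock: 6.5
eef_pos: [0.5665, 0.1348, 0.0923]
ee_rot: [[-1.0, 0.0, -0.004], [0.0, 1.0, -0.002], [0.004, -0.002, -1.0]]
wrist_force: [0.6, 0.2, 0.7]
opening: 0.999
grasp_force: 0.0
clock: 6.83
eef_pos: [0.5691, 0.147, 0.0958]
ee_rot: [[-1.0, 0.003, 0.004], [0.003, 1.0, -0.005], [-0.004, -0.005, -1.0]]
wrist_force: [1.4, -15.0, -0.9]
opening: 0.996
grasp_force: 7.7
```

```bash
python3 -m creep '[[0,-0.08,0,0],[0,0,-0.18,0],[0,0,-0.18,0],[0.15,0,-0.12,0],[0.2,-0.04,0,0]]'
python3 -m creep '[[0.15,-0.08,0,0],[0,0,0,0],[0,0,0,0]]'
```

```text
clock: 7.25
eef_pos: [0.5026, 0.1303, 0.1969]
ee_rot: [[-1.0, -0.001, 0.013], [-0.001, 1.0, 0.005], [-0.013, 0.005, -1.0]]
wrist_force: [0.0, 1.0, 0.7]
opening: 1.002
grasp_force: 0.0
clock: 7.5
eef_pos: [0.4667, 0.1117, 0.1923]
ee_rot: [[-1.0, -0.0, 0.003], [-0.0, 1.0, 0.003], [-0.003, 0.003, -1.0]]
wrist_force: [0.9, 1.9, 0.2]
opening: 1.0
grasp_force: 0.0
```

```bash
python3 -m creep '[[0,0,0.18,0],[0,0,0.18,0],[0,0,0.18,0],[0,0,0.18,0],[0,0,0.09,0]]'
python3 -m creep '[[0,0,0,0],[0,0,0,0],[0,0,0,0],[0,0,0,0],[0,0,0,0]]' 0 45
python3 -m creep '[[0,0,0,0],[0,0,0,0]]'
```

```text
clock: 7.92
eef_pos: [0.4677, 0.1123, 0.0256]
ee_rot: [[-1.0, -0.001, 0.0], [-0.001, 1.0, 0.0], [-0.0, 0.0, -1.0]]
wrist_force: [-0.6, -1.4, -0.7]
opening: 1.001
grasp_force: 0.0
clock: 8.33
eef_pos: [0.4685, 0.1119, 0.0293]
ee_rot: [[-1.0, -0.0, 0.003], [-0.0, 1.0, 0.001], [-0.003, 0.001, -1.0]]
wrist_force: [0.2, -0.1, -1.1]
opening: 0.683
grasp_force: 0.0
clock: 8.5
eef_pos: [0.4679, 0.1118, 0.0289]
ee_rot: [[-1.0, -0.001, 0.002], [-0.001, 1.0, 0.001], [-0.002, 0.001, -1.0]]
wrist_force: [-1.3, 0.8, 9.5]
opening: 0.607
grasp_force: 44.9
```

```bash
cat > m.py <<'E'
from h import *
a=[]
for i in range(4):
    s=status.get_state();a.append(np.r_[s["torque"],s["wrist_force"]])
    vision.snapshot("side")
a=np.array(a);print("TQ",a[:,:3].mean(0).round(3),"sd",a[:,:3].std(0).round(3),"F",a[:,3:].mean(0).round(2),"op",round(s["opening"],3))
E
python3 -m creep '[[0,0,-0.1,0],[0,0,-0.2,0],[0,0,-0.2,0],[0,0,-0.2,0],[0,0,-0.2,0]]'
python3 -m creep '[[0,0,0,0],[0,0,0,0],[0,0,0,0],[0,0,0,0]]'; python3 m.py
python3 -m creep '[[-0.2,0,0,0],[-0.2,0,0,0],[0.2,0,0,0],[0.2,0,0,0],[-0.2,0,0,0]]'
python3 -m creep '[[-0.2,0,0,0],[0.2,0,0,0],[0.2,0,0,0],[-0.2,0,0,0],[-0.2,0,0,0]]'
python3 -m creep '[[0,0,0,0],[0,0,0,0],[0,0,0,0],[0,0,0,0],[0,0,0,0]]'; python3 m.py
python3 -m creep '[[0.2,0,0,0],[0.2,0,0,0],[0,0,0,0],[0,0,0,0],[0,0,0,0]]'
python3 -m creep '[[0,0,0,0],[0,0,0,0]]'; python3 m.py
```

```text
clock: 8.92
eef_pos: [0.466, 0.1108, 0.2095]
ee_rot: [[-1.0, 0.0, -0.001], [0.0, 1.0, -0.0], [0.001, -0.0, -1.0]]
wrist_force: [1.3, 0.4, -5.9]
opening: 0.606
grasp_force: 44.9
clock: 9.25
eef_pos: [0.4656, 0.1109, 0.206]
ee_rot: [[-1.0, -0.0, -0.003], [-0.0, 1.0, -0.001], [0.003, -0.001, -1.0]]
wrist_force: [-0.7, 0.5, -4.7]
opening: 0.608
grasp_force: 44.9
TQ [ 0.007  0.001 -0.023] sd [0.02  0.035 0.023] F [-0.16  0.18 -4.84] op 0.609
clock: 9.87
eef_pos: [0.4711, 0.1036, 0.194]
ee_rot: [[-0.999, 0.001, -0.051], [0.001, 1.0, -0.009], [0.051, -0.009, -0.999]]
wrist_force: [-24.5, -8.5, -22.5]
opening: 0.611
grasp_force: 44.9
clock: 10.28
eef_pos: [0.5342, 0.109, 0.2021]
ee_rot: [[-1.0, -0.001, -0.02], [-0.001, 1.0, -0.002], [0.02, -0.002, -1.0]]
wrist_force: [-0.0, 0.6, -0.2]
opening: 0.611
grasp_force: 45.0
clock: 10.7
eef_pos: [0.5466, 0.1115, 0.2077]
ee_rot: [[-1.0, -0.0, -0.001], [-0.0, 1.0, 0.0], [0.001, 0.0, -1.0]]
wrist_force: [-0.1, 0.9, -5.3]
opening: 0.605
grasp_force: 45.0
TQ [0.012 0.1   0.009] sd [0.026 0.017 0.022] F [-0.44  0.26 -5.08] op 0.608
clock: 11.32
eef_pos: [0.4675, 0.1116, 0.2084]
ee_rot: [[-1.0, -0.001, 0.002], [-0.001, 1.0, 0.001], [-0.002, 0.001, -1.0]]
wrist_force: [0.4, 0.2, -3.9]
opening: 0.608
grasp_force: 45.0
clock: 11.48
eef_pos: [0.4682, 0.1114, 0.208]
ee_rot: [[-1.0, 0.0, 0.001], [0.0, 1.0, 0.0], [-0.001, 0.0, -1.0]]
wrist_force: [-0.5, -0.4, -5.1]
opening: 0.609
grasp_force: 45.0
TQ [ 0.027 -0.046  0.004] sd [0.034 0.041 0.011] F [-0.33  0.27 -4.59] op 0.61
```

Torque y swung from +0.10 to −0.05 with stroke direction, which suggests a rattle. I'll repeat the strokes to confirm.

```bash
python3 -m creep '[[-0.2,0,0,0],[-0.2,0,0,0],[0.2,0,0,0],[0.2,0,0,0],[-0.2,0,0,0]]'
python3 -m creep '[[-0.2,0,0,0],[0.2,0,0,0],[0.2,0,0,0],[-0.2,0,0,0],[-0.2,0,0,0]]'
python3 -m creep '[[0,0,0,0],[0,0,0,0],[0,0,0,0],[0,0,0,0],[0,0,0,0]]'; python3 m.py
python3 -m creep '[[0.2,0,0,0],[0.2,0,0,0],[0,0,0,0],[0,0,0,0],[0,0,0,0]]'
python3 -m creep '[[0,0,0,0],[0,0,0,0]]'; python3 m.py
python3 -m creep '[[-0.2,0,0,0],[-0.2,0,0,0],[0,0,0,0],[0,0,0,0],[0,0,0,0]]'
python3 -m creep '[[0,0,0,0],[0,0,0,0]]'; python3 m.py
```

```text
clock: 12.1
eef_pos: [0.4716, 0.1037, 0.1945]
ee_rot: [[-0.999, 0.001, -0.05], [0.001, 1.0, -0.009], [0.05, -0.009, -0.999]]
wrist_force: [-23.8, -8.7, -21.2]
opening: 0.606
grasp_force: 45.0
clock: 12.52
eef_pos: [0.5351, 0.1091, 0.2028]
ee_rot: [[-1.0, -0.001, -0.018], [-0.001, 1.0, -0.002], [0.018, -0.002, -1.0]]
wrist_force: [5.2, 1.4, -1.4]
opening: 0.608
grasp_force: 45.0
clock: 12.93
eef_pos: [0.5467, 0.1115, 0.2078]
ee_rot: [[-1.0, -0.0, -0.0], [-0.0, 1.0, 0.0], [0.0, 0.0, -1.0]]
wrist_force: [-0.4, 0.5, -4.5]
opening: 0.606
grasp_force: 45.0
TQ [ 0.003  0.074 -0.012] sd [0.018 0.015 0.039] F [ 0.14 -0.13 -4.93] op 0.605
clock: 13.55
eef_pos: [0.4675, 0.1116, 0.2084]
ee_rot: [[-1.0, -0.001, 0.002], [-0.001, 1.0, 0.001], [-0.002, 0.001, -1.0]]
wrist_force: [1.0, -0.8, -5.0]
opening: 0.605
grasp_force: 45.0
clock: 13.72
eef_pos: [0.4682, 0.1114, 0.208]
ee_rot: [[-1.0, 0.0, 0.001], [0.0, 1.0, 0.0], [-0.001, 0.0, -1.0]]
wrist_force: [-0.5, 0.2, -5.2]
opening: 0.609
grasp_force: 45.0
TQ [ 0.021 -0.067  0.01 ] sd [0.017 0.019 0.02 ] F [-0.22  0.1  -4.88] op 0.609
clock: 14.33
eef_pos: [0.5468, 0.1111, 0.207]
ee_rot: [[-1.0, 0.0, -0.001], [0.0, 1.0, -0.001], [0.001, -0.001, -1.0]]
wrist_force: [-1.0, 0.8, -5.7]
opening: 0.612
grasp_force: 45.0
clock: 14.5
eef_pos: [0.5462, 0.1114, 0.2078]
ee_rot: [[-1.0, -0.0, -0.001], [-0.0, 1.0, 0.0], [0.001, 0.0, -1.0]]
wrist_force: [0.7, -1.0, -4.4]
opening: 0.608
grasp_force: 45.0
TQ [ 0.001  0.092 -0.026] sd [0.036 0.02  0.019] F [ 0.28 -0.32 -5.16] op 0.607
```

```bash
python3 -m creep '[[-0.05,-0.1,0,0],[-0.05,-0.1,0,0],[-0.069,-0.14,0,0],[-0.069,-0.14,0,0],[-0.069,-0.14,0,0]]'
python3 -m creep '[[-0.069,-0.14,0,0],[-0.069,-0.14,0,0],[-0.069,-0.14,0,0],[-0.06,-0.12,0,0],[-0.05,-0.1,0,0]]'
python3 -m creep '[[-0.04,-0.08,0,0],[-0.03,-0.06,0,0],[-0.02,-0.04,0,0],[0,0,0,0],[0,0,0,0]]'
python3 -m creep '[[0,0,0,0],[0,0,0,0],[0,0,0,0]]'
python3 - <<'E'
from h import *
ci=vision.camera_info("wrist");im=vision.snapshot("wrist");cv2.imwrite("pics/w3.png",im[...,::-1])
print(vision.camera_info("wrist")["t"]-np.array(ci["t"]))
s=status.get_state();print(s["eef_pos"],s["torque"])
it=vision.snapshot("top");cv2.imwrite("pics/t3.png",it[...,::-1]);ct=vision.camera_info("top")
for c,cc in(("top",ct),):
    print([(d["pixel"],round(d["confidence"],2),back(cc,[d["pixel"]],.252)[0].round(3)) for d in spotter.regions_of(c,"tin_a")])
E
```

```text
clock: 15.12
eef_pos: [0.6088, -0.0135, 0.208]
ee_rot: [[-1.0, -0.001, 0.0], [-0.001, 1.0, 0.0], [-0.0, 0.0, -1.0]]
wrist_force: [0.2, 0.3, -4.3]
opening: 0.607
grasp_force: 45.0
clock: 15.53
eef_pos: [0.6722, -0.1431, 0.2077]
ee_rot: [[-1.0, 0.001, 0.0], [0.001, 1.0, -0.001], [-0.0, -0.001, -1.0]]
wrist_force: [0.1, 0.4, -5.0]
opening: 0.608
grasp_force: 45.0
clock: 15.95
eef_pos: [0.6896, -0.1763, 0.2074]
ee_rot: [[-1.0, 0.0, -0.001], [0.0, 1.0, 0.001], [0.001, 0.001, -1.0]]
wrist_force: [0.2, 0.7, -5.3]
opening: 0.608
grasp_force: 45.0
clock: 16.2
eef_pos: [0.6899, -0.1753, 0.2079]
ee_rot: [[-1.0, -0.002, 0.0], [-0.002, 1.0, 0.001], [-0.0, 0.001, -1.0]]
wrist_force: [0.2, 0.6, -4.6]
opening: 0.606
grasp_force: 45.0
[ 1.34597730e-04 -5.43775319e-05 -6.90320624e-05]
[ 0.68989434 -0.17558821  0.20791435] [0.09087115 0.08627032 0.02823746]
[([299.8, 226.7], 0.76, array([0.459, 0.001, 0.252])), ([218.6, 225.3], 0.74, array([0.467, 0.19 , 0.252])), ([363.3, 103.0], 0.53, array([ 0.747, -0.157,  0.252]))]
```

View pics/w3.png

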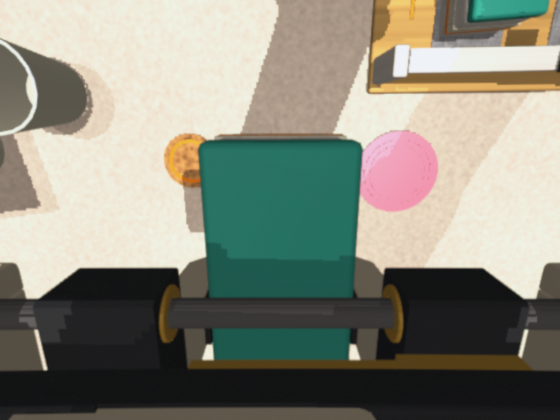

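View pics/t3.png

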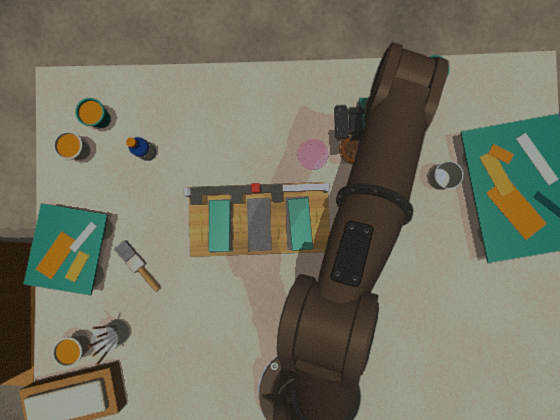

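The tin is held level over the mat, which is hidden beneath it. The small cork disc shows at (190,160) and the pink one at (398,170). Next I'll check the tin's offset in the grip and the mat position from the side camera.

```bash
python3 -m creep '[[0.015,0.016,0,0],[0.015,0.017,0,0],[0,0,0,0],[0,0,0,0],[0,0,0,0]]'
python3 - <<'E'
from h import *
ci=vision.camera_info("wrist")
im=cv2.imread("pics/w3.png")
s=status.get_state();print(s["eef_pos"],np.abs(s["qvel"]).max())
# w3 was taken at eef .6899,-.1756: near edge in that frame
d=np.array([.6899,-.1756,.2079])-s["eef_pos"]
W=back(ci,[[203,143],[358,143]],.253-d[2]);print("near corners rel TCP",(W-s["eef_pos"]).round(4))
cs=vision.camera_info("side");print("mat side",back(cs,[[226,185.5],[223,189]],.002).round(4))
print("top",back(vision.camera_info("top"),[[354,148]],.002))
E
```

```text
clock: 16.77
eef_pos: [0.6839, -0.1699, 0.2078]
ee_rot: [[-1.0, -0.0, 0.0], [-0.0, 1.0, 0.0], [-0.0, 0.0, -1.0]]
wrist_force: [-0.4, -0.1, -5.7]
opening: 0.605
grasp_force: 45.0
[ 0.68390701 -0.16989063  0.20782444] 0.006175995017655022
near corners rel TCP [[-0.0691 -0.0264  0.0451]
 [-0.0691  0.0251  0.0451]]
mat side [[ 0.6801 -0.1644  0.002 ]
 [ 0.686  -0.1496  0.002 ]]
top [[ 0.68601923 -0.16819591  0.002     ]]
```

```bash
python3 -c "
from cell import order;print(order.close_job())"
```

```text
the job is handed in; nothing more can be done
None
```

I pushed the lock to its end stop and found the rattling tin on the first try (the middle one). I then handed the job in with that tin held level and still, about 19 cm above the larger cork mat and centred to within a few mm; the result of the judging was not shown.

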